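# Close the stirrer tin with its own lid

## Robot

A 7-joint arm with a two-finger parallel gripper is mounted at the origin on the work surface. World frame = base frame: x ahead of the robot, y to its left, z up, the work surface at z = 0. Lengths are in mm, angles in rad, forces in N, time in s.
With the tool pointing down it reaches from about 425 to 875 mm from the base axis. Payload 8.4 kg.
Tool frame: the origin (TCP) lies between the finger pads; the fingertips stand 19 mm ahead of it and the grasp point (between the pads) is the TCP; z points along the fingers, y is the line along which they close (so a half turn about z gives the same grasp; the last joint's range is limited). The gripper opens to 85 mm and grips with 20 to 120 N. Pads are 22 mm wide; open, the fingers measure 114 mm over their backs; the gripper's body (76 mm by 85 mm) begins 54 mm behind the grasp point. The pads swing forward as they close: fully open they stand 13 mm farther back than shut.
Start: joints at [1.078, 0.333, 0.04, 1.465, -0.013, 1.343, -0.059], TCP at [249.381, -600.228, 250.308] pointing down, gripper open.
Joint ranges: [-2.58, 2.58], [-0.38, 2.09], [-1.3, 1.39], [0.25, 2.4], [-1.5, 4.64], [0.08, 2.09], [-2.65, 2.65]. Speed limits (rad/s): [2.22, 2.22, 2.79, 2.79, 3.14, 3.14, 3.14].

## Interface

Orientations are given as a rotation vector (axis times angle).
In Python, from workcell import manip, get_image, camera_params, nets gives the robot as it stands.
- The arm moves only by the tool jog_arm, never from a script. Its argument "deltas" is a list of rows, each a list of 7 numbers: the shift along the tool's x, y, z in cm, then the turn, a rotation vector about the tool's x, y, z in degrees, then the opening in per cent of the stroke, from 0 (shut) to 100 (fully open). In form: [[dx, dy, dz, ax, ay, az, jaw], ...]. A call has 1 to 10 rows; each row shifts and turns the commanded pose from where the row before left it, along the tool's axes as they then stand; what a row does not reach is not made up. A row lasts 1/8 s, in which the tool goes at most 62.5 mm and 10.7 degrees, less where a joint would pass 70% of its speed; a pose out of reach is approached as far as the arm can. A call is refused whole if a number of a shift passes 6.25 or a number of a turn 10.7, either way. A call with a gripper value outside its range is refused whole. The fingers move at their own pace and stop on an object; "force" is the grip in N (left out, the last holds). Time passes only in rows, so rows that do not move let the fingers close. It gives the time, the measured TCP pose, the force, the opening and the grip force at its end, in the units of the state.
- manip.observe(): the state, without advancing time (a new reading comes with each control period).
- get_image(name): name is "scene" or "top" or "wrist"; returns the picture (420x560x3 uint8, red, green, blue); there is no depth.
- camera_params(name): a dict with "camera_matrix" (3x3 intrinsics, pixels), "R" (3x3) and "t" (3): a world point X has camera coordinates R X + t; the wrist camera has in their place "hand_eye" (4x4, takes a point from camera to tool coordinates, whose origin is the TCP and whose axes are the flange's). Camera axes: x right, y down, z forward; pixel columns grow to the right and rows downward; lengths in mm; the calibration is good to about 2 mm. A picture is of the moment at which its call begins: read the wrist's pose just before it. camera_params takes no time and is no camera call.
- manip.finish_job(): hands the job in; it is judged then, once.
Trained networks look in the newest picture that a camera, given by its name, has taken for a name from the list of things; names that differ only in an ending like _2 or _b are one class to them, and where a whole thing is asked for, a point or a joint stands for the part that bears it (a point fixed in the world has none). Each returns a list of dicts, best first, with "p" (0 to 1); they miss things now and then, are a little off and sometimes report something else, mostly with a low value. They report only what shows in the picture. A call takes as long as a camera call. They do not tell look-alikes from the thing itself.
- nets.spot_in(query, camera): "box" ([left, top, right, bottom] in pixels, round what is visible of it).
- nets.cut_out(query, camera): "mask" (420x560 bool, what is visible of it) and "box" ([left, top, right, bottom] in pixels, round what is visible of it).
- nets.mark_of(query, camera): "at" ([column, row] in pixels: a listed point, or the origin of a listed thing).
The state is a dict: "clock": time; "joint_positions": joint angles; "joint_velocities": joint speeds; "joint_torque": joint torques, N m; "tool_pos": TCP position; "eef_rot": TCP orientation; "force": force on the tool from outside, world axes, zero at the start; "torque": the same for the moment, N m; "grip_width": finger opening in mm; "gripper_force": force on a finger pad.
Only numpy, scipy, OpenCV 4.12 (cv2) and the standard library are available. Lean on these libraries where they do the work, as an engineer would, in place of code of your own. Each camera call takes 0.05 s, during which the arm holds its last target. There are 200 camera calls.

## Task

Close the open long tin of wooden stirrers. Push its lid, the longer of the two on the dark tray, flat along the tray without lifting it until it lies snug in one of the tray's corners, against both rims, and let go; then grip it squarely across its middle, lift it straight out and lower it, without dropping it, over the tin until it is fully home. Leave the other lid and everything else on the counter where it is.

Things in the scene. Friction and masses are not known exactly. Their poses are not given: they have to be found in the camera images.
- tray: dark grey rectangular tray with a low rim on all four sides; it sticks to the counter and does not move. Origin: centre of its underside on the counter (z = 0). Inside the rims it measures 220 mm along its x and 310 mm along its y; floor 3 mm thick, rims 6 mm thick with their tops 9 mm above the counter (6 mm above the tray floor)
- long_lid_center (a point): centre, half-way up, of the longer white sheet-metal slip lid, which lies top up on its skirt on the tray floor: 150 mm along its x, 68 mm along its y, 20 mm high outside (so it stands 14 mm above the rims), walls and top 2 mm thick, hollow underneath (146 x 64 mm inside, 18 mm deep), smooth, no handle, about 90 g. In a corner it may lie with its long side along either rim
- short_lid_center (a point): centre, half-way up, of the shorter white slip lid, same make and height, 100 mm along its x and 68 mm along its y, lying on the other half of the tray. It belongs to the short tin: leave it alone
- tin: open white long tin standing upright on the counter, loose, about 350 g, a good half full of wooden stirrers: 140 mm along its x, 58 mm along its y, 70 mm high outside. Origin: centre of its underside. The long lid's skirt slips over it with 3 mm play all round, either way round
- tin_mouth (a point): centre of the long tin's open mouth, level with its rim, 70 mm above the counter; the long lid is home when its top rests on this rim, its centre then 8 mm below this point
- short_tin: bystander: the short white tin, 90 mm along its x, 58 mm along its y, 70 mm high, draining upside down on the counter. Origin: centre of its lower side on the counter
- tumbler_center (a point): bystander: smoked glass tumbler standing on its mouth, 80 mm across, 92 mm high; this point is its centre, 46 mm up
- jug_center (a point): bystander: clear square water jug with white lid and loop handle, 102 mm square, 288 mm high; this point is on its axis, 120 mm above the counter
Things that resemble listed ones, but are neither listed nor needed, are in the scene too. What is shaped like the part that bears long_lid_center but yellow is not meant. Leave any blue or pink look-alike of the tin alone.

How it is judged:
By the outcome, as a careful person would: the job done as asked, in the order asked, and still so for the second after the job is handed in, with the robot touching nothing.
It also fails if it takes over 72 s, if anything falls off the work surface, if the arm or the gripper's body presses on something with over 40 N, if the wrist force passes 120 N, or if a joint passes its speed limit or range.

## Working session

There is one attempt and no reset: what is moved stays moved. The work goes in short steps, Python scripts to look and compute and a tool call to move; the robot and the scene stay as the last step left them, time stands still between calls to the robot, and variables do not carry over. Pictures are saved under pics/ and viewed, at most 11 in all, crops included, and the job is handed in when it is done.

Besides the shell and the picture viewer there is one more tool, called after "Emit:" as name(argument=value, ...) on one line, values as JSON. jog_arm: Moves the arm, as the interface text tells. Its arguments: {"type":"object","properties":{"deltas":{"type":"array"},"force":{"type":"number"}},"required":["deltas"]}

```bash
mkdir -p pics; ls
cat > h.py <<'E'
from workcell import manip, get_image, camera_params, nets
import numpy as np, cv2
from scipy.spatial.transform import Rotation as Rn
def cam(n,s=None):
    p=camera_params(n); K=np.array(p["camera_matrix"])
    if n!="wrist": return K,np.array(p["R"]),np.array(p["t"]).ravel()
    H=np.array(p["hand_eye"]); s=s or manip.observe()
    T=np.eye(4); T[:3,:3]=Rn.from_rotvec(s["eef_rot"]).as_matrix(); T[:3,3]=s["tool_pos"]
    W=np.linalg.inv(T@H); return K,W[:3,:3],W[:3,3]
def w(c,px,z):
    K,R,t=c; d=(R.T@np.linalg.inv(K)@np.vstack([np.array(px,float).reshape(-1,2).T,np.ones(len(np.array(px).reshape(-1,2)))])).T
    o=-R.T@t; return o+d*((z-o[2])/d[:,2])[:,None]
def pj(c,X):
    K,R,t=c; q=(K@(R@np.array(X,float).reshape(-1,3).T+t[:,None])).T; return q[:,:2]/q[:,2:]
def snap(n,f): 
    im=get_image(n); cv2.imwrite("pics/"+f,im[:,:,::-1]); return im
E
python3 - <<'E'
from h import *
s=manip.observe(); print(s)
for n in ("top","scene"):
    snap(n,n+"0.png"); c=cam(n); print(n,-c[1].T@c[2])
    for q,z in (("long_lid_center",13),("short_lid_center",13),("tin",0),("tin_mouth",70),("tray",0),("short_tin",0),("tumbler_center",46),("jug_center",120)):
        for r in nets.mark_of(q,n)[:4]: print(q,round(r["p"],2),np.round(r["at"]),w(c,r["at"],z).round(0)[0])
E
```

```text
pics
{'clock': 0.0, 'joint_positions': array([ 1.07778649,  0.33392733,  0.03988239,  1.46628381, -0.01342403,
        1.34330632, -0.05850724]), 'joint_velocities': array([-0.00088389, -0.00166103,  0.00326448, -0.00151769,  0.00063598,
        0.00128236,  0.00146712]), 'joint_torque': array([-3.09190373e-04, -6.58565927e+01,  1.36521857e+00, -4.05561805e+01,
        1.67831528e-02,  1.28422954e-02, -4.02596143e-06]), 'tool_pos': array([ 249.22204014, -599.85373124,  249.40460446]), 'eef_rot': array([-3.07932369e+00, -6.14232476e-01,  6.50996623e-04]), 'force': array([ 0.47684118,  0.39424732, -0.61104893]), 'torque': array([-0.0032281 , -0.06255171,  0.02714011]), 'gripper_force': 0.0, 'grip_width': 85.18156275959359}
top [ 354.09581492  122.98599711 1805.91362916]
long_lid_center 0.88 [240. 286.] [293. 272.  13.]
long_lid_center 0.86 [170. 194.] [629. 521.  13.]
long_lid_center 0.85 [239. 217.] [540. 272.  13.]
short_lid_center 0.62 [276. 219.] [529. 136.  13.]
tin 0.98 [367. 262.] [ 365. -183.    0.]
tin 0.8 [422. 264.] [ 355. -381.    0.]
tin 0.7 [403. 212.] [ 543. -324.    0.]
[... 374 characters left out ...]
ene [1512.77036251  575.57223838 1106.36931371]
long_lid_center 0.92 [387. 278.] [646. 518.  13.]
long_lid_center 0.59 [343. 185.] [288. 264.  13.]
long_lid_center 0.55 [324. 231.] [537. 279.  13.]
short_lid_center 0.7 [282. 218.] [535. 121.  13.]
tin 0.97 [187. 156.] [ 348. -391.    0.]
tin 0.74 [177. 189.] [ 536. -313.    0.]
tin_mouth 0.82 [171. 173.] [ 534. -326.   70.]
tin_mouth 0.64 [186. 141.] [ 337. -386.   70.]
tin_mouth 0.63 [225. 155.] [ 360. -194.   70.]
tray 0.88 [304. 232.] [555. 214.   0.]
short_tin 0.58 [175. 246.] [ 780. -160.    0.]
short_tin 0.56 [217. 199.] [ 525. -143.    0.]
tumbler_center 0.81 [174. 245.] [ 809. -132.   46.]
jug_center 0.65 [429. 214.] [437. 583. 120.]
```

Run:
```python
import cv2
a=cv2.imread("pics/top0.png")[110:320,90:480]; cv2.imwrite("pics/top0c.png",cv2.resize(a,None,fx=2,fy=2,interpolation=cv2.INTER_CUBIC))
```

```text
(no output)
```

View pics/top0c.png

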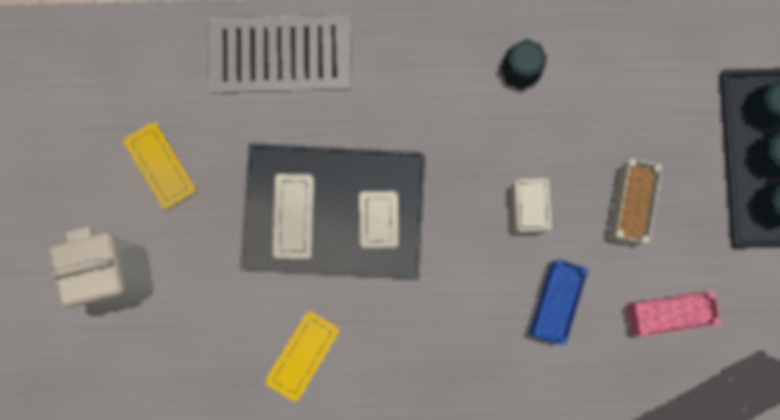

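View pics/scene0.png

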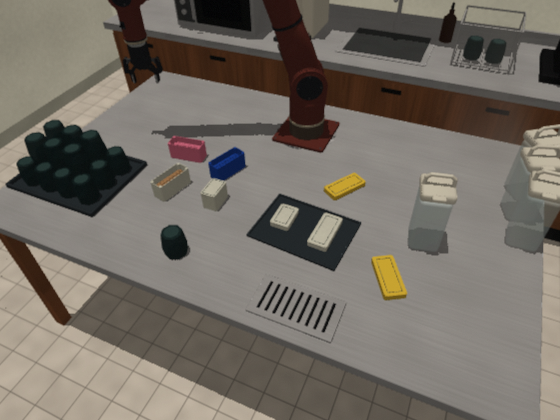

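The top view shows the white long tin with its stirrers at about (408,211) full-frame, and the tray at about (256,217). The long lid is on the tray's left half (239,217) and the short lid on its right half (276,219). Scene view agrees. Next I'll go above the tin for a close look.

Emit:
jog_arm(deltas=[[5.3,-2.1,0,0,0,0,100],[5.3,-2.1,0,0,0,0,100],[5.3,-2.1,0,0,0,0,100],[5.4,-2.1,0,0,0,0,100],[5.4,-2.1,0,0,0,0,100],[5.4,-2,0,0,0,0,100],[5.4,-2,0,0,0,0,100],[0,0,0,0,0,10,100],[0,0,0,0,0,10,100],[0,0,0,0,0,10,100]])

```text
clock: 2.15
tool_pos: [540.1, -322.3, 250.3]
eef_rot: [-3.134, 0.212, 0.0]
force: [-0.3, 0.2, -0.1]
grip_width: 84.9
gripper_force: 0.0
```

```bash
cat >> h.py <<'E'
def yaw(s):
    R=Rn.from_rotvec(s["eef_rot"]).as_matrix(); return np.degrees(np.arctan2(R[1,0],R[0,0])),R
def go(X,yw,s=None):
    s=s or manip.observe(); a,R=yaw(s); d=R.T@(np.array(X)-s["tool_pos"])/10
    print("t",round(s["clock"],2),"pos",s["tool_pos"].round(1),"yaw",round(a,2),"tilt",np.degrees(np.arccos(-R[2,2])).round(2),"F",s["force"].round(1),"delta cm",d.round(2),"turn z",round(-((yw-a+180)%360-180),2))
def rect(mask):
    c=max(cv2.findContours(mask.astype(np.uint8),0,2)[0],key=cv2.contourArea); return c[:,0,:].astype(float)
def mrect(P):
    (cx,cy),(a,b),an=cv2.minAreaRect(P[:,:2].astype(np.float32))
    if a<b: a,b,an=b,a,an+90
    return np.round([cx,cy,a,b,(an+90)%180-90],1)
E
python3 - <<'E'
from h import *
s=manip.observe(); go([540,-322,250],-8,s); snap("wrist","w1.png"); c=cam("wrist",s); print(c[1].round(2),-c[1].T@c[2])
for q,z in (("tin",0),("tin_mouth",70)):
    for r in nets.mark_of(q,"wrist"): print(q,r["p"],r["at"],w(c,r["at"],z))
for r in nets.cut_out("tin","wrist"): print(r["p"],r["box"],mrect(w(c,rect(r["mask"]),70)))
E
```

```text
t 2.15 pos [ 540.1 -322.3  250.3] yaw -7.75 tilt 0.01 F [-0.3  0.2 -0.1] delta cm [-0.02 -0.03  0.03] turn z 0.25
[[-0.13 -0.99  0.  ]
 [-0.94  0.13  0.33]
 [-0.32  0.04 -0.94]] [ 623.56022831 -333.50361098  373.30095759]
tin 0.89 [189.6, 311.1] [[ 370.05403412 -187.59457153    0.        ]]
tin 0.87 [343.2, 311.8] [[ 341.90210254 -386.0634823     0.        ]]
tin 0.84 [280.9, 168.9] [[ 541.07695777 -329.84471611    0.        ]]
tin_mouth 0.81 [353.0, 350.6] [[ 342.27828409 -383.4818214    70.        ]]
tin_mouth 0.8 [284.3, 186.4] [[ 539.74411929 -331.53423889   70.        ]]
0.89 [159.7, 262.0, 217.8, 399.5] [ 386.8 -201.4  180.    52.3  -19.1]
0.83 [247.0, 101.9, 324.0, 251.9] [ 542.3 -330.3  141.9   58.3  -13.4]
0.77 [289.8, 288.3, 390.3, 382.5] [ 365.3 -363.9  105.8  102.8    7.1]
```

View pics/w1.png

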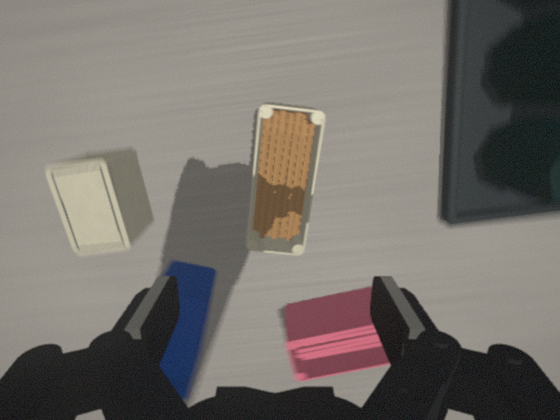

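The tin's rim shows clearly: corners at (263,104), (325,110), (303,254), (248,250). The short tin is to the left and the blue and pink look-alikes are below. I'll fit the box to the mask and get the move towards the lid.

```bash
cat >> h.py <<'E'
from scipy.optimize import minimize
def fit(c,mask,L,W,z0,z1,p0):
    "box pose (x,y,yaw deg) whose silhouette best matches the mask"
    m=mask.astype(np.float32); B=np.array([[i*L/2,j*W/2,k] for i in(-1,1) for j in(-1,1) for k in(z0,z1)])
    def cost(p):
        X=Rn.from_euler("z",p[2],degrees=True).apply(B)+[p[0],p[1],0]
        h=cv2.convexHull(pj(c,X).astype(np.float32))
        i=np.zeros(m.shape,np.uint8); cv2.fillPoly(i,[np.round(h*16).astype(np.int32)],255,cv2.LINE_AA,4); return np.abs(i/255-m).sum()/m.sum()
    S=np.array(p0)+np.vstack([np.zeros(3),np.diag([8,8,6])])
    r=minimize(cost,p0,method="Nelder-Mead",options=dict(initial_simplex=S)); return r.x.round(2),round(r.fun,3)
def best(q,n,c,L,W,z0,z1,p0):
    P=pj(c,[[p0[0],p0[1],z1]])[0]
    for r in nets.cut_out(q,n):
        b=r["box"]
        if b[0]<P[0]<b[2] and b[1]<P[1]<b[3]: return fit(c,r["mask"],L,W,z0,z1,p0),r
    return None,None
E
python3 - <<'E'
from h import *
s=manip.observe(); c=cam("wrist",s); get_image("wrist")
print("tin",best("tin","wrist",c,140,58,0,70,[541,-330,-8])[0])
print("corners",mrect(w(c,[[263,104],[325,110],[303,254],[248,250]],70)))
get_image("top"); c=cam("top")
print("tin top",best("tin","top",c,140,58,0,70,[541,-330,-8])[0])
print("tray",best("tray","top",c,322,232,0,9,[540,211,87])[0])
print("lid",best("long_lid_center","top",c,150,68,3,23,[540,272,-2])[0])
print("slid",best("short_lid_center","top",c,100,68,3,23,[529,136,-2])[0])
go([500,205,250],-92)
E
```

```text
tin (array([ 541.45, -330.18,  -13.19]), np.float64(0.037))
corners [ 541.3 -331.3  140.2   54.8  -13.5]
tin top (array([ 544.78, -327.75,  -10.  ]), np.float64(0.353))
tray (array([547.33, 207.91,  85.33]), np.float64(0.337))
lid (array([538.28, 279.6 ,  -2.64]), np.float64(0.083))
slid None
t 2.7 pos [ 540.  -322.5  250.3] yaw -7.4 tilt 0.0 F [-0.1 -0.3 -0.2] delta cm [-1.076e+01 -5.180e+01  3.000e-02] turn z 84.6
```

Emit:
jog_arm(deltas=[[-0.7,-5.9,-0.5,0,0,0,100],[-0.7,-5.9,-0.5,0,0,0,100],[-0.7,-5.9,-0.5,0,0,0,100],[-0.7,-5.9,-0.5,0,0,0,100],[-0.7,-5.9,-0.5,0,0,0,100],[-0.8,-5.9,-0.5,0,0,0,100],[-0.8,-5.9,-0.5,0,0,0,100],[-0.8,-5.9,-0.5,0,0,0,100],[-0.8,-5.6,-0.5,0,0,0,100],[0,0,0,0,0,-4.5,100]])

```text
clock: 3.95
tool_pos: [540.5, 215.7, 295.8]
eef_rot: [-3.138, 0.065, -0.0]
force: [0.5, -0.9, -0.8]
grip_width: 85.3
gripper_force: 0.0
```

Run:
```python
from h import *
s=manip.observe(); c=cam("wrist",s); snap("wrist","w2.png")
print("tray",best("tray","wrist",c,322,232,0,9,[540,211,87])[0])
f,r=best("long_lid_center","wrist",c,150,68,3,23,[538,275,-2]);print("lid",f)
print("slid",[ (q["p"],q["box"],mrect(w(c,rect(q["mask"]),20))) for q in nets.cut_out("short_lid_center","wrist")])
go([500,205,250],-92,s)
```

```text
tray (array([544.34, 207.8 ,  85.36]), np.float64(0.33))
lid (array([536.17, 279.09,  -2.88]), np.float64(0.036))
slid []
t 3.95 pos [540.5 215.7 295.8] yaw -2.37 tilt 0.16 F [ 0.5 -0.9 -0.8] delta cm [-4.    1.25  4.58] turn z 89.63
```

View pics/w2.png

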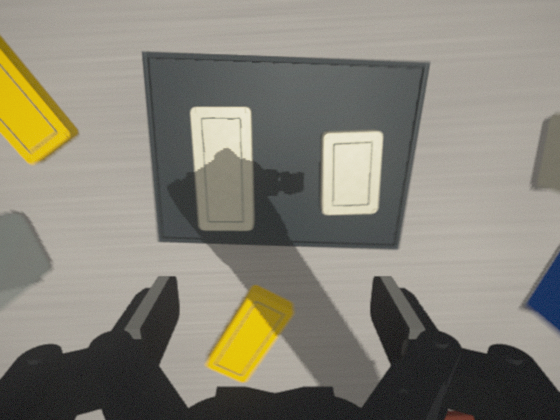

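The wrist view shows the tray's outer corners at (143,52), (430,62), (399,248), (158,241). The long lid spans (190–254, 107–231) and the short lid (320–382, 131–215).

Run:
```python
from h import *
s=manip.observe(); c=cam("wrist",s)
T=w(c,[[143,52],[430,62],[399,248],[158,241]],9); print(T.round(0)[:,:2],mrect(T))
get_image("wrist")
r=nets.cut_out("tray","wrist")[0]; m=np.zeros((420,560),np.uint8); cv2.fillPoly(m,[cv2.convexHull(rect(r["mask"]).astype(np.int32))],1)
f=fit(c,m,322,232,0,9,[540,211,87]); print("tray",f)
x,y,a=f[0]; a-=90; R=Rn.from_euler("z",a,degrees=True)
print("slid",mrect(w(c,[[320,133],[382,130],[378,213],[324,216]],22)))
print("lid in tray",R.inv().apply([536.2-x,279.1-y,0]))
def P(t): return R.apply([t[0],t[1],0])[:2]+[x,y]
for sx in(-1,1): print(sx,"lid goal",P([sx*35,121]))
print("yaw",a,"tray->tool push y start",P([R.inv().apply([536.2-x,279.1-y,0])[0], R.inv().apply([536.2-x,279.1-y,0])[1]-34-25]))
```

```text
[[675. 347.]
 [648.  30.]
 [420.  49.]
 [448. 368.]] [547.7 198.7 320.5 228.5  85.1]
tray (array([545.29, 207.95,  85.19]), np.float64(0.011))
slid [5.271e+02 1.188e+02 1.022e+02 7.110e+01 1.000e-01]
lid in tray [-15.02404013  70.13721422   0.        ]
-1 lid goal [520.55932492 331.45867868]
1 lid goal [590.31280169 325.58905528]
yaw -4.810000000000002 tray->tool push y start [531.25274599 220.30778387]
```

Emit:
jog_arm(deltas=[[0,0,0,0,0,-9.7,100],[0,0,0,0,0,-9.7,100],[0,0,0,0,0,-9.7,100],[0,0,0,0,0,-9.7,100],[0,0,0,0,0,-9.7,100],[0,0,0,0,0,-9.7,100],[0,0,0,0,0,-9.7,100],[0,0,0,0,0,-9.7,100],[0,0,0,0,0,-10,100],[0.3,-1,5,0,0,0,100]])

```text
clock: 5.5
tool_pos: [534.8, 213.5, 247.9]
eef_rot: [2.321, 2.113, 0.01]
force: [0.6, 0.5, -0.6]
grip_width: 85.5
gripper_force: 0.0
```

```bash
python3 -c "
from h import *
s=manip.observe();go([531,219,24],85.2,s);print(s['joint_positions'])"
```

```text
t 5.5 pos [534.8 213.5 247.9] yaw 84.61 tilt 0.4 F [ 0.6  0.5 -0.6] delta cm [ 0.45 -0.58 22.39] turn z -0.59
[ 0.09977169  0.24062022 -0.65163813  1.63203737  0.15157405  1.31284062
 -0.66985924]
```

Emit:
jog_arm(deltas=[[0.1,0,5,0,0,0,100],[0.1,0,5,0,0,0,100],[0,0,5,0,0,0,100],[0,0,4,0,0,0,100],[0,0,2,0,0,0,100],[0,0,0,0,0,0,100],[0,0,0,0,0,0,100]])

```text
clock: 6.38
tool_pos: [533.6, 216.1, 37.0]
eef_rot: [2.322, 2.114, 0.003]
force: [0.5, 0.6, -0.3]
grip_width: 85.0
gripper_force: 0.0
```

```bash
python3 -c "
from h import *
s=manip.observe();go([531,219,24],85.2,s)"
```

```text
t 6.38 pos [533.6 216.1  37. ] yaw 84.63 tilt 0.14 F [ 0.5  0.6 -0.3] delta cm [ 0.26 -0.29  1.3 ] turn z -0.57
```

Emit:
jog_arm(deltas=[[0.2,-0.3,0.8,0,0,-0.6,100],[0,0,0.5,0,0,0,100],[0.6,0,0,0,0,0,100],[0.6,0,0,0,0,0,100],[0.6,0,0,0,0,0,100],[0.6,0,0,0,0,0,100],[0.6,0,0,0,0,0,100],[0.6,0,0,0,0,0,100],[0.6,0,0,0,0,0,100],[0,0,0,0,0,0,100]])

```text
clock: 7.62
tool_pos: [533.0, 260.6, 22.4]
eef_rot: [-2.31, -2.128, -0.001]
force: [0.0, -0.8, -1.0]
grip_width: 84.9
gripper_force: 0.0
```

Run:
```python
from h import *
s=manip.observe();go([535,274,24],85.2,s); c=cam("wrist",s); snap("wrist","w3.png")
print("lid top",best("long_lid_center","wrist",c,150,68,3,23,[540,315,-5])[0])
```

```text
t 7.62 pos [533.  260.6  22.4] yaw 85.3 tilt 0.03 F [ 0.  -0.8 -1. ] delta cm [ 1.35  0.09 -0.16] turn z 0.1
lid top (array([539.35, 305.97,  -4.7 ]), np.float64(0.021))
```

View pics/w3.png

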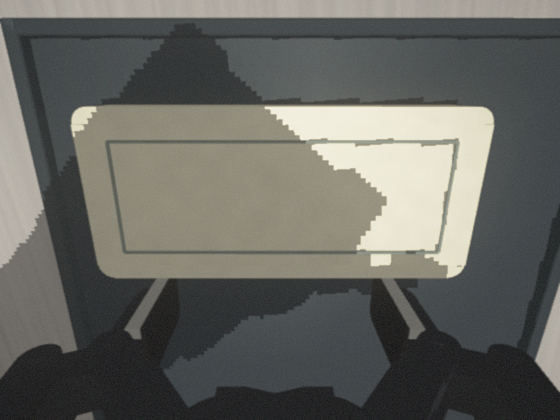

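The lid is square to the tray with both fingers behind it. The rim's inside edge is at row ~37 and the lid's front edge at row ~105, so about 25 mm remain.

Emit:
jog_arm(deltas=[[0.6,0,0,0,0,0,100],[0.6,0,0,0,0,0,100],[0.6,0,0,0,0,0,100],[0.4,0,0,0,0,0,100],[0.2,0,0,0,0,0,100],[0.1,0,0,0,0,0,100],[0,0,0,0,0,0,100]])

```text
clock: 8.6
tool_pos: [535.3, 284.8, 22.4]
eef_rot: [-2.311, -2.128, -0.0]
force: [0.2, 0.2, 0.3]
grip_width: 85.5
gripper_force: 0.0
```

Emit:
jog_arm(deltas=[[0.15,0,0,0,0,0,100],[0.15,0,0,0,0,0,100],[0.1,0,0,0,0,0,100]])

```text
clock: 8.98
tool_pos: [535.5, 285.6, 22.1]
eef_rot: [2.311, 2.124, -0.007]
force: [-3.9, -13.4, 8.5]
grip_width: 85.6
gripper_force: 6.6
```

Emit:
jog_arm(deltas=[[-0.8,0,0,0,0,0,100],[-0.4,0,0,0,0,0,100],[0,0,-2.5,0,0,0,100],[0,0,-3,0,0,0,0],[2.5,5.1,0,0,0,0,0],[2.8,5.1,0,0,0,0,0],[0,0,0,0,0,0,0],[0,0,0,0,0,0,0],[0,0,0,0,0,0,0]])

```text
clock: 10.1
tool_pos: [639.7, 321.0, 77.6]
eef_rot: [2.311, 2.128, -0.0]
force: [-0.3, 0.1, -0.3]
grip_width: -0.1
gripper_force: 0.0
```

Run:
```python
from h import *
s=manip.observe(); c=cam("wrist",s); snap("wrist","w4.png")
f,r=best("long_lid_center","wrist",c,150,68,3,23,[541,331,-5]); print(s["grip_width"],f)
T,C=cam("top"),0
im=get_image("top"); f2=best("long_lid_center","top",T if isinstance(T,tuple) else cam("top"),150,68,3,23,[541,331,-5])[0]; print(f2)
R=Rn.from_euler("z",-4.8,degrees=True); x=(f or f2)[0]
go(np.array([x[0],x[1],30])+R.apply([100,0,0])*[1,1,0],85.2,s)
```

```text
-0.0891276313052391 (array([540.65, 329.77,  -4.98]), np.float64(0.033))
(array([537.05, 331.56,  -1.48]), np.float64(0.472))
t 10.1 pos [639.7 321.   77.6] yaw 85.3 tilt 0.01 F [-0.3  0.1 -0.3] delta cm [0.04 0.06 4.76] turn z 0.1
```

View pics/w4.png

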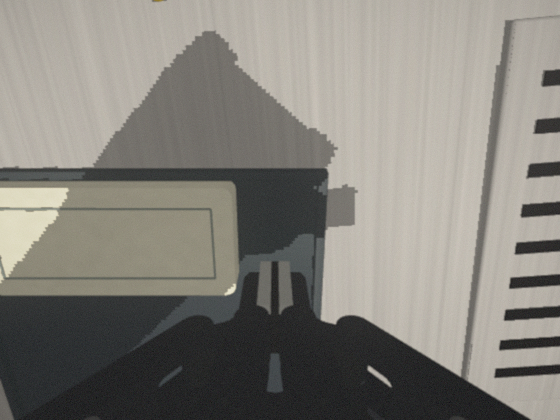

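The lid lies against the far rim, with its right end at column ~237. The shut fingers are clear of it at columns ~255–292. I'll lower and push towards −x.

Emit:
jog_arm(deltas=[[0,0,2.5,0,0,0,0],[0,0,2.2,0,0,0,0],[0,0,0,0,0,0,0],[0,-0.5,0,0,0,0,0],[0,-0.5,0,0,0,0,0],[0,-0.5,0,0,0,0,0],[0,-0.5,0,0,0,0,0],[0,-0.4,0,0,0,0,0],[0,0,0,0,0,0,0]])

```text
clock: 11.42
tool_pos: [616.7, 323.3, 30.8]
eef_rot: [2.311, 2.128, 0.001]
force: [1.5, 0.6, 1.8]
grip_width: -0.3
gripper_force: 1.0
```

Run:
```python
from h import *
s=manip.observe(); c=cam("wrist",s); get_image("wrist")
go([600,321,30],85.2,s)
r=nets.cut_out("long_lid_center","wrist"); print([(q["p"],np.round(q["box"])) for q in r])
print([w(c,rect(q["mask"]),22)[:,0].max() for q in r[:1]])
```

```text
t 11.43 pos [616.7 323.3  30.8] yaw 85.27 tilt 0.04 F [1.5 0.6 1.8] delta cm [-0.37 -1.64  0.08] turn z 0.07
[(0.84, array([  1., 209., 248., 357.]))]
[np.float64(607.7532010917752)]
```

Emit:
jog_arm(deltas=[[0,-0.4,0,0,0,0,0],[0,-0.4,0,0,0,0,0],[0,-0.2,0,0,0,0,0],[0,-0.2,0,0,0,0,0],[0,0,0,0,0,0,0]])

```text
clock: 12.15
tool_pos: [608.1, 323.7, 31.8]
eef_rot: [2.311, 2.124, 0.009]
force: [10.9, 1.3, 2.0]
grip_width: 0.1
gripper_force: 5.5
```

Emit:
jog_arm(deltas=[[0,-0.2,0,0,0,0,0],[0,0,0,0,0,0,0]])

```text
clock: 12.4
tool_pos: [607.7, 323.7, 32.5]
eef_rot: [2.311, 2.122, 0.013]
force: [16.2, 0.1, 1.2]
grip_width: 0.1
gripper_force: 7.7
```

Emit:
jog_arm(deltas=[[0,0.8,0,0,0,0,0],[0,0.8,0,0,0,0,0],[0,0,-5,0,0,0,0],[0,0,-6,0,0,0,100],[0,-5,-6,0,0,0,100],[0,-5,0,0,0,0,100],[0,0,0,0,0,10,100],[0,0,0,0,0,10,100],[0,0,0,0,0,10,100],[0,0,0,0,0,10,100]])

```text
clock: 13.65
tool_pos: [528.4, 330.5, 187.9]
eef_rot: [-2.903, -1.201, 0.002]
force: [1.0, -0.1, -0.2]
grip_width: 85.6
gripper_force: 0.0
```

Emit:
jog_arm(deltas=[[0,0,0,0,0,10,100],[0,0,0,0,0,10,100],[0,0,0,0,0,10,100],[0,0,0,0,0,10,100],[0,0,0,0,0,10,100],[0,0,0,0,0,0,100],[0,0,0,0,0,0,100]])

```text
clock: 14.52
tool_pos: [528.7, 330.5, 188.1]
eef_rot: [3.139, -0.123, -0.001]
force: [1.1, -0.1, -0.1]
grip_width: 85.4
gripper_force: 0.0
```

Run:
```python
from h import *
s=manip.observe(); c=cam("wrist",s); snap("wrist","w5.png"); print(s["joint_positions"].round(2))
f,r=best("long_lid_center","wrist",c,150,68,3,23,[522,331,-5]); print(f)
go([f[0][0],f[0][1],30],f[0][2],s)
```

```text
[-0.31  0.35 -0.4   1.59  0.14  1.23 -2.39]
(array([519.67, 331.53,  -4.35]), np.float64(0.03))
t 14.53 pos [528.7 330.5 188.1] yaw -4.49 tilt 0.04 F [ 1.1 -0.1 -0.1] delta cm [-0.9  -0.03 15.81] turn z -0.14
```

View pics/w5.png

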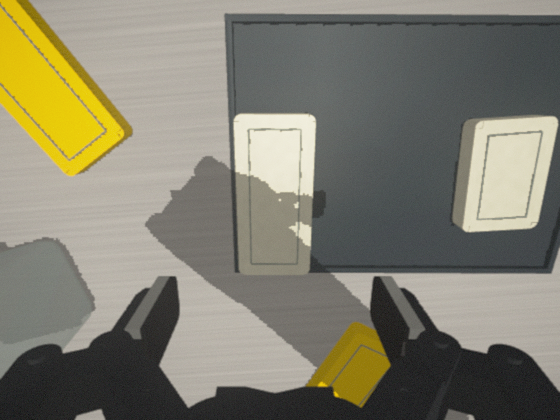

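The lid lies snug in the corner: its left side is against the rim at column ~236 and its end overlaps the near rim at row ~274. Next I'll grip it across its middle.

Emit:
jog_arm(deltas=[[-0.9,0,4,0,0,0,100],[0,0,5,0,0,0,100],[0,0,4,0,0,0,100],[0,0,2,0,0,0,100],[0,0,1,0,0,0,100],[0,0,0,0,0,0,100],[0,0,0,0,0,0,100]])

```text
clock: 15.5
tool_pos: [520.8, 331.8, 29.8]
eef_rot: [-3.138, 0.13, -0.003]
force: [0.8, 0.2, -0.4]
grip_width: 85.3
gripper_force: 0.0
```

Run:
```python
from h import *
s=manip.observe(); c=cam("wrist",s); get_image("wrist"); go([519.7,331.5,24],-4.6,s)
f,r=best("long_lid_center","wrist",c,150,68,3,23,[520,331,-5]); print(f)
```

```text
t 15.5 pos [520.8 331.8  29.8] yaw -4.73 tilt 0.13 F [ 0.8  0.2 -0.4] delta cm [-0.11  0.04  0.58] turn z -0.13
(array([520.27, 331.47,  -4.66]), np.float64(0.112))
```

Emit:
jog_arm(deltas=[[-0.1,0,0.6,0,0,0,100],[0,0,0,0,0,0,100],[0,0,0,0,0,0,60],[0,0,0,0,0,0,60],[0,0,0,0,0,0,60],[0,0,0,0,0,0,60],[0,0,0,0,0,0,60]], force=40)

```text
clock: 16.48
tool_pos: [519.1, 331.4, 22.6]
eef_rot: [-3.139, 0.13, -0.001]
force: [-0.7, -1.2, 4.0]
grip_width: 67.0
gripper_force: 45.8
```

Emit:
jog_arm(deltas=[[0,0,-2,0,0,0,60],[0,0,-4,0,0,0,60],[0,0,-5,0,0,0,60],[0,0,-5,0,0,0,60],[0,0,-2,0,0,0,60],[0,0,0,0,0,0,60]])

```text
clock: 17.23
tool_pos: [519.3, 331.5, 203.9]
eef_rot: [-3.138, 0.13, -0.003]
force: [0.1, -0.4, -2.2]
grip_width: 66.8
gripper_force: 46.8
```

Run:
```python
from h import *
s=manip.observe(); c=cam("wrist",s); snap("wrist","w6.png"); print(s["grip_width"],s["joint_positions"].round(2))
dz=s["tool_pos"][2]-22.6
f,r=best("long_lid_center","wrist",c,150,68,3+dz,23+dz,list(s["tool_pos"][:2])+[-5]); print(f)
go([541.4,-330.5,200],-13.3,s)
```

```text
66.82122509574386 [-0.31  0.32 -0.41  1.6   0.13  1.25 -2.4 ]
(array([520.49, 331.47,  -4.74]), np.float64(0.111))
t 17.23 pos [519.3 331.5 203.9] yaw -4.74 tilt 0.13 F [ 0.1 -0.4 -2.2] delta cm [ 7.67 65.8   0.31] turn z 8.56
```

View pics/w6.png

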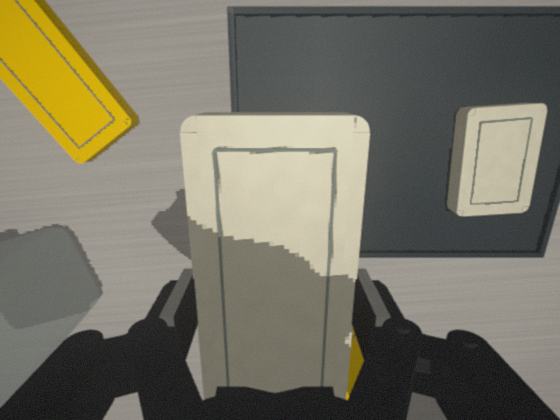

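The lid is held level across its middle (columns 181–369). The tray corner is clear and the short lid is where it was. Carrying it to the tin.

Emit:
jog_arm(deltas=[[0.4,3,0,0,0,0,60],[0.6,5,0,0,0,0,60],[0.6,5,0,0,0,0,60],[0.6,5,0,0,0,0,60],[0.6,5,0,0,0,0,60],[0.6,5,0,0,0,0,60],[0.6,5,0,0,0,0,60],[0.6,5,0,0,0,0,60],[0.6,5,0,0,0,0,60],[0.6,5,0,0,0,0,60]])

```text
clock: 18.58
tool_pos: [535.9, -153.3, 200.1]
eef_rot: [-3.138, 0.13, 0.006]
force: [0.3, -0.6, -0.4]
grip_width: 66.9
gripper_force: 46.7
```

Emit:
jog_arm(deltas=[[0.6,5,0,0,0,0,60],[0.6,5,0,0,0,0,60],[0.5,5,0,0,0,0,60],[0.1,2.8,0,0,0,0,60],[0,0,0,0,0,4.3,60],[0,0,0,0,0,4.3,60],[0,0,0,0,0,0,60],[0,0,0,0,0,0,60]])

```text
clock: 19.58
tool_pos: [539.9, -330.5, 201.1]
eef_rot: [-3.12, 0.362, 0.003]
force: [0.6, -0.6, -0.4]
grip_width: 67.0
gripper_force: 46.7
```

Run:
```python
from h import *
s=manip.observe(); c=cam("wrist",s); get_image("wrist"); print(s["grip_width"],s["joint_positions"].round(2))
go([540.6,-330.3,100],-13.3,s)
c2=cam("scene"); get_image("scene")
print([(round(q["p"],2),np.round(q["at"]),w(c2,q["at"],70).round()) for q in nets.mark_of("tin_mouth","scene")])
```

```text
66.95888079056128 [ 0.46  0.33  0.03  1.57 -0.01  1.24 -1.32]
t 19.57 pos [ 539.9 -330.5  201.1] yaw -13.23 tilt 0.12 F [ 0.6 -0.6 -0.4] delta cm [ 0.08 -0.03 10.11] turn z 0.07
[(0.8, array([171., 172.]), array([[ 530., -327.,   70.]])), (0.8, array([224., 158.]), array([[ 380., -187.,   70.]])), (0.74, array([186., 142.]), array([[ 346., -385.,   70.]]))]
```

Emit:
jog_arm(deltas=[[0.1,0,4,0,0,0,60],[0,0,4,0,0,0,60],[0,0,2,0,0,0,60],[0,0,0.5,0,0,0,60],[0,0,0,0,0,0,60],[0,0,0,0,0,0,60]])

```text
clock: 20.48
tool_pos: [542.2, -331.5, 98.9]
eef_rot: [3.12, -0.365, 0.004]
force: [0.1, 0.1, -1.2]
grip_width: 67.1
gripper_force: 46.7
```

Run:
```python
from h import *
s=manip.observe(); go([540.6,-330.3,71.6],-13.3,s); im=snap("wrist","w7.png"); sc=snap("scene","s7.png")
cv2.imwrite("pics/s7c.png",np.hstack([cv2.resize(sc[120:225,120:260],(560,420),interpolation=cv2.INTER_CUBIC)])[:,:,::-1])
```

```text
t 20.48 pos [ 542.2 -331.5   98.9] yaw -13.34 tilt 0.14 F [ 0.1  0.1 -1.2] delta cm [-0.19 -0.08  2.73] turn z -0.04
```

View pics/w7.png

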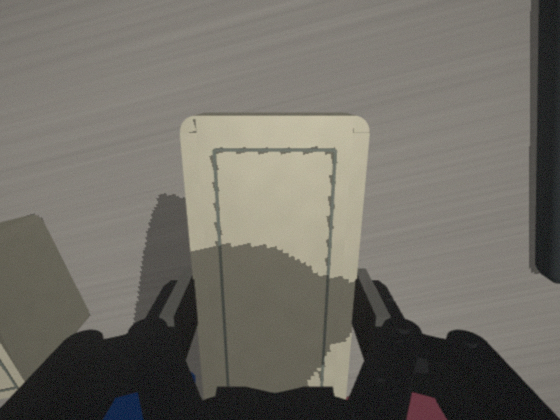

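The lid hides the tin completely, which fits it being centred over the tin. I'll correct by 2 mm and lower slowly.

Emit:
jog_arm(deltas=[[-0.2,-0.1,0.3,0,0,0,60],[0,0,0.4,0,0,0,60],[0,0,0.3,0,0,0,60],[0,0,0.2,0,0,0,60],[0,0,0,0,0,0,60]])

```text
clock: 21.2
tool_pos: [539.5, -329.5, 85.1]
eef_rot: [-3.12, 0.365, 0.001]
force: [-0.0, -0.3, -0.8]
grip_width: 67.1
gripper_force: 46.7
```

Force is zero with the skirt about 4 mm below the tin's rim, so it is engaged.

Emit:
jog_arm(deltas=[[0,0,0.3,0,0,0,60],[0,0,0.3,0,0,0,60],[0,0,0.2,0,0,0,60],[0,0,0.2,0,0,0,60],[0,0,0.1,0,0,0,60],[0,0,0,0,0,0,60]])

```text
clock: 21.95
tool_pos: [539.6, -329.6, 74.3]
eef_rot: [-3.12, 0.365, 0.0]
force: [0.0, -0.2, -1.9]
grip_width: 67.0
gripper_force: 46.7
```

Emit:
jog_arm(deltas=[[0,0,0.15,0,0,0,60],[0,0,0.1,0,0,0,60],[0,0,0.1,0,0,0,60],[0,0,0,0,0,0,60]])

```text
clock: 22.45
tool_pos: [539.6, -329.6, 71.6]
eef_rot: [-3.12, 0.365, -0.0]
force: [-4.0, 2.6, 6.3]
grip_width: 66.9
gripper_force: 47.5
```

Contact (6 N) came at exactly the expected home height of 71.6. Releasing and retreating.

Emit:
jog_arm(deltas=[[0,0,0,0,0,0,82],[0,0,0,0,0,0,90],[0,0,0,0,0,0,100],[0,0,0,0,0,0,100],[0,0,-1,0,0,0,100],[0,0,-3,0,0,0,100],[0,0,-6,0,0,0,100],[0,0,-6,0,0,0,100],[0,0,-3,0,0,0,100],[0,0,0,0,0,0,100]])

```text
clock: 23.7
tool_pos: [540.8, -330.3, 264.9]
eef_rot: [3.118, -0.365, 0.009]
force: [-0.6, -0.1, -1.0]
grip_width: 85.3
gripper_force: 0.0
```

Run:
```python
from h import *
s=manip.observe(); c=cam("wrist",s); snap("wrist","w8.png"); go([540,-330,250],-13,s)
for z in (72,82): print(z,best("long_lid_center","wrist",c,150,68,z-20,z,[540,-330,-13])[0])
snap("scene","s8.png")
```

```text
t 23.7 pos [ 540.8 -330.3  264.9] yaw -13.35 tilt 0.35 F [-0.6 -0.1 -1. ] delta cm [-0.09 -0.01  1.49] turn z -0.35
72 (array([ 541.87, -330.15,  -13.28]), np.float64(0.03))
82 (array([ 542.16, -330.24,  -13.49]), np.float64(0.082))
```

View pics/w8.png

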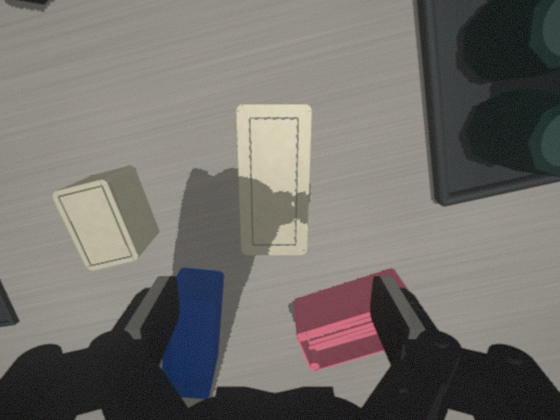

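View pics/s8.png

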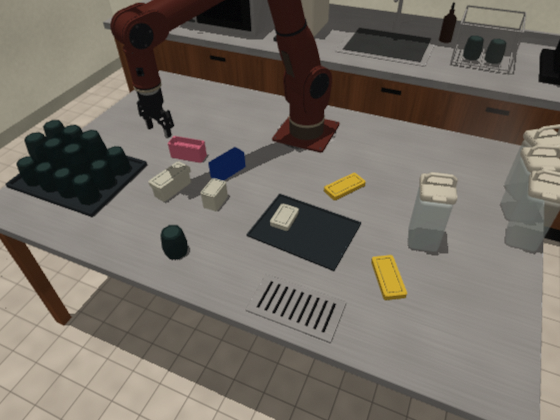

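The lid sits level and square on the tin (fit error 0.03 at a top height of 72 mm). The short lid and all the bystanders look where they were.

```bash
python3 -c "
from workcell import manip
print(manip.finish_job())"
```

```text
the job is handed in; nothing more can be done
None
```

The long lid was pushed flat into the tray's corner, let go, then gripped across its middle, lifted out and lowered fully home on the long tin; I handed the job in at about 24 s, and nothing else on the counter appears to have moved.

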